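# Zero the coating gauge and hold it on the baking tin's red spot

## Task

We are checking the non-stick coat of the baking tin that lies on the sloping stand. Take the orange gauge out of its holder, zero it by pressing its spring tip upright onto the bare steel disc of the yellow plate for about a second, then press the tip on the red spot of the tin, gauge square to the sloping tin, lightly enough that the spring tip is about half pushed in and never hard. Finish like that, still gripping the gauge and holding its tip on the spot, and leave the napkin holder, sachet box, cup and jar where they are.

Things in the scene. Friction and masses are not known exactly. Their poses are not given: they have to be found in the camera images.
- gauge: Loose gauge, 0.14 kg, 145 mm long. Orange body 28 x 28 mm, 40 to 130 mm above the origin (grip two opposite flats, about 95 mm up); below it a barrel 18 mm across down to the origin; the spring tip sticks out 15 mm more. z runs from tip to display, x and y square to the flats. Starts upright in the holder, origin 25 mm above the table; lift 60 mm straight up to clear it.
- gauge_tip (a point): Lowest point of the gauge's brass spring tip (ball end of 5 mm radius), on the gauge's z axis, 15 mm below the gauge's origin when not pressed.
- plunger (a joint): How far the spring tip is pushed into the gauge, m: 0 free, 0.010 fully in. The spring needs 1 N to start and 0.4 N more per mm, so 3 N at half way and 5 N fully in.
- holder: Fixed grey block 70 x 70 x 65 mm high with a vertical hole of 22 mm diameter through its middle, in which the gauge stands. Origin: centre of the underside.
- zero_top (a point): Centre of the top face of the zero plate's bare steel disc (50 mm diameter), 20 mm above the table; the disc lies level in the middle of a fixed yellow base 80 x 80 x 12 mm.
- zero_plate: The zero plate: yellow base with the steel disc. Origin: centre of the underside, z up.
- tin: Dark flat baking tin 200 x 280 mm, fixed on a plywood stand and sloping 20 degrees up away from its low edge, which is on the robot's side. Origin: centre of its underside. z is square to the tin, out of its upper face; x runs up the slope, y across it. The floor's upper face is 8 mm above the origin; the rim stands 10 mm above that face.
- spot_red: Centre of the red spot, on the tin's upper face: a red disc 20 mm in diameter in a white ring of 28 mm. Flat sticker, no height to speak of. Its own axes are NOT tilted with the tin (z is vertical): take the slope from tin.
- spot_blue: Centre of the blue spot, like the red one, elsewhere on the tin: not the one to measure.
- napkins: Bystander: loose steel napkin holder 106 x 90 x 127 mm high. Origin: centre of the underside.
- sachets: Bystander: loose green open box 80 x 110 x 60 mm with paper sachets up to 75 mm high. Origin: centre of the underside.
- cup: Bystander: loose white cup 68 mm wide, 58 mm high, mouth up, no handle. Origin: centre of the underside.
- jar: Bystander: loose jar 60 mm in diameter, 85 mm high, red cap. Origin: centre of the underside.

How it is judged:
On the way, in this order (a step that is already met when the one before it is completed fails the run):
1. the gauge is gripped and lifted clear out of its holder (z of gauge_tip in the frame of holder above 0.068 m and contact force between gauge and holder below 0.05 N and contact force between the fingers and gauge above 1 N), for 0.1 s.
2. the gauge, upright within 9 degrees, presses its spring tip 1.5 to 9 mm in on the steel disc of the zero plate for half a second (distance between gauge_tip and zero_top below 0.02 m and angle between gauge's own z axis and vertical below 0.157 rad and value of joint plunger between 0.0015 and 0.009 m and contact force between gauge and zero_plate above 0.5 N), for 0.5 s.
At the end, for the whole second after the job is handed in: Fingers still hold the gauge at rest: tip within 9 mm of the red spot's centre, axis within 8 degrees of square to the tin, spring tip 2 to 8 mm in, 0.5 to 8 N on the tin, touching neither holder nor zero plate; bystanders within 20 mm of their starts (distance between gauge_tip and spot_red below 0.009 m and angle between the z axis of gauge and the z axis of tin, either way round below 0.14 rad and value of joint plunger between 0.002 and 0.008 m and contact force between gauge and tin between 0.5 and 8 N and contact force between the fingers and gauge above 1 N and contact force between gauge and holder below 0.1 N and contact force between gauge and zero_plate below 0.1 N and linear speed of gauge below 0.02 m/s and distance of each of napkins, sachets, cup, jar from where it was at the start of the episode below 0.02 m); the arm keeps its last pose, push and grip.
It fails at once if the gauge is pressed hard (over 15 N) on the tin or the zero plate (contact force between gauge and tin above 15 N or contact force between gauge and zero_plate above 15 N).
It fails at once if a bystander (napkin holder, sachet box, cup, jar) is shifted by more than 20 mm (distance of any of napkins, sachets, cup, jar from where it was at the start of the episode above 0.02 m).
It also fails if it takes over 40 s, if anything falls off the work surface, if the arm or the gripper's body presses on something with over 40 N, if the wrist force passes 120 N, or if a joint passes its speed limit or range.

## Robot

A 6-joint arm with a two-finger parallel gripper is mounted at the origin on the work surface. World frame = base frame: x ahead of the robot, y to its left, z up, the work surface at z = 0. Lengths are in m, angles in rad, forces in N, time in s.
With the tool pointing down it reaches from about 0.3 to 0.875 m from the base axis. Payload 4.2 kg.
Tool frame: the origin (TCP) lies at the very end of the fingers, on their centre line; the grasp point (between the pads) lies 19 mm behind it; z points along the fingers, y is the direction in which the jaws open and shut (so a half turn about z gives the same grasp; the last joint's range is limited). The gripper opens to 85 mm and grips with 20 to 120 N. Pads are 22 mm wide; open, the fingers measure 114 mm over their backs; the gripper's body (76 mm by 85 mm) begins 54 mm behind the grasp point. The pads swing forward as they close: fully open they stand 13 mm farther back than shut.
Start: joints at [-0.02, 0.32, 1.565, -0, 1.257, -0.02], TCP at [0.575, 0, 0.231] pointing down, gripper open.
Joint ranges: [-3.11, 3.11], [-0.84, 2.01], [0.21, 2.61], [-1.34, 4.49], [0.05, 2.63], [-2.56, 2.56]. Speed limits (rad/s): [2.57, 2.57, 3.14, 3.14, 3.14, 3.14].

## Interface

Orientations are given as [roll, pitch, yaw] about the fixed x, y, z axes, in that order (R = Rz(yaw) Ry(pitch) Rx(roll)).
In Python, from rig import status, cams, bot gives the robot as it stands. The module is installed in compiled form; this text tells all that it offers.
- The arm moves only by the tool drive_tool, never from a script. Its argument "steps" is a list that holds one entry, the list of rows, each a list of 5 numbers: the finger opening in mm, from 0 to 85.4, then the shift along the tool's x, y, z in mm, then the turn about the tool's z in rad. In form: [[[fingers, x, y, z, twist], ...]]. A call has exactly 10 rows; each row is the pose to reach, as a shift and turn from the pose measured when the call began, along the tool's axes at that moment; what a row does not reach only later rows make up. A row lasts 1/12 s, in which the tool goes at most 41.7 mm and 7.16 degrees, less where a joint would pass 70% of its speed; a pose out of reach is approached as far as the arm can. A call with a gripper value outside its range is refused whole. The fingers move at their own pace and stop on an object; "grip_force" is the grip in N (left out, the last holds). Time passes only in rows, so rows that repeat a pose let the fingers close, or fill a call up. It gives the time, the measured TCP pose, the force and the opening at its end, in the units of the state.
- status.sense(): the state, without advancing time (a new reading comes with each control period).
- cams.grab_frame(name): name is "scene" or "side" or "wrist"; returns a dict with "color" (400x640x3 uint8, blue, green, red), "z_map" (400x640 float32, m along the optical axis (not along the pixel's ray), 0 where there is no reading), "K" (3x3 intrinsics, pixels), "eye" and "rotation" of the camera in the world; the wrist camera has in their place "tool_from_camera" (4x4, takes a point from camera to tool coordinates, whose origin is the TCP and whose axes are the flange's). Camera axes: x right, y down, z forward; pixel columns grow to the right and rows downward; lengths in m; the calibration is good to about 2 mm. A picture is of the moment at which its call begins: read the wrist's pose just before it.
- bot.job_done(): hands the job in, once; it reports no verdict.
The state is a dict: "clock": time; "joint_positions": joint angles; "qvel": joint speeds; "joint_efforts": joint torques, N m; "eef_pos": TCP position; "eef_rot": TCP orientation; "ft_force": force on the tool from outside, world axes, zero at the start; "moment": the same for the moment, N m; "gripper_width": finger opening in m.
Only numpy, scipy, OpenCV 4.12 (cv2) and the standard library are available. Lean on these libraries where they do the work, as an engineer would, in place of code of your own. Each camera call takes 0.05 s, during which the arm holds its last target.

## Working session

There is one attempt and no reset: what is moved stays moved. The work goes in short steps, Python scripts to look and compute and a tool call to move; the robot and the scene stay as the last step left them, time stands still between calls to the robot, and variables do not carry over. Pictures are saved under pics/ and viewed, and the job is handed in when it is done.

Besides the shell and the picture viewer there is one more tool, called after "Call:" as name([rows], argument=value, ...), one row to a line, values as JSON. drive_tool: Moves the arm, as the interface text tells. Its arguments: {"type":"object","properties":{"steps":{"type":"array"},"grip_force":{"type":"number"}},"required":["steps"]}

```bash
mkdir -p pics
python3 - <<'E'
from rig import status,cams,bot
import cv2,numpy as np,pickle
print(status.sense())
d={}
for n in ["scene","side","wrist"]:
    f=cams.grab_frame(n); d[n]=f; cv2.imwrite(f"pics/{n}0.png",f["color"])
    print(n,f["K"].tolist(),f.get("eye"),f.get("rotation"),f.get("tool_from_camera"))
pickle.dump(d,open("f0.pkl","wb"))
E
```

```text
{'clock': 0.0, 'joint_positions': array([-1.99960250e-02,  3.20282119e-01,  1.56565111e+00,  9.00281989e-06,
        1.25741726e+00, -1.99810386e-02]), 'qvel': array([ 0.00106827,  0.00038003, -0.0011585 , -0.00054061, -0.00032929,
        0.00068037]), 'joint_efforts': array([ 7.05825660e-04, -4.15526962e+01, -2.34157133e+01, -1.88356019e-06,
        8.09230405e-03,  1.54784908e-05]), 'eef_pos': array([5.74528353e-01, 1.52113513e-05, 2.30498726e-01]), 'eef_rot': array([-3.13983534e+00, -4.36787404e-05,  1.57077852e+00]), 'ft_force': array([0.47415379, 0.18981184, 0.01598578]), 'moment': array([ 0.02567787, -0.00170551,  0.02862299]), 'gripper_width': 0.08532885521799077}
scene [[414.5626283565515, 0.0, 313.0003591714941], [0.0, 414.5626283565515, 201.072052249361], [0.0, 0.0, 1.0]] [1.05137881 0.21641865 1.0048067 ] [-2.58024376 -0.00852919  2.03862254] None
side [[514.3937070020156, 0.0, 317.0608421099553], [0.0, 514.3937070020156, 195.7883119084534], [0.0, 0.0, 1.0]] [ 0.28002234 -0.88468421  1.1108991 ] [-2.41853190e+00 -3.96310312e-04 -3.03825208e-01] None
wrist [[350.8404894549267, 0.0, 316.9169158422954], [0.0, 350.8404894549267, 202.3736744351172], [0.0, 0.0, 1.0]] None None [[ 1.29520356e-04 -9.52138217e-01 -3.05667791e-01  7.88768441e-02]
 [ 9.99999962e-01  1.97898747e-04 -1.92714477e-04  9.54228068e-04]
 [ 2.43982091e-04 -3.05667755e-01  9.52138206e-01 -1.42569884e-01]
 [ 0.00000000e+00  0.00000000e+00  0.00000000e+00  1.00000000e+00]]
```

View pics/scene0.png

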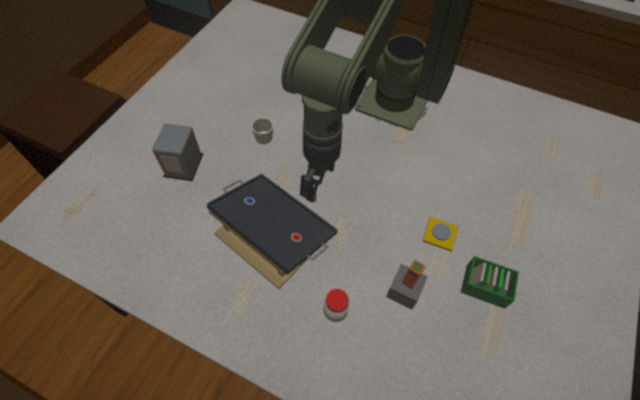

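View pics/side0.png

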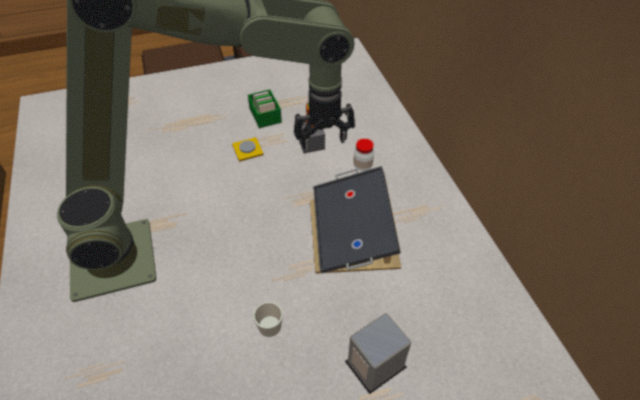

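View pics/wrist0.png

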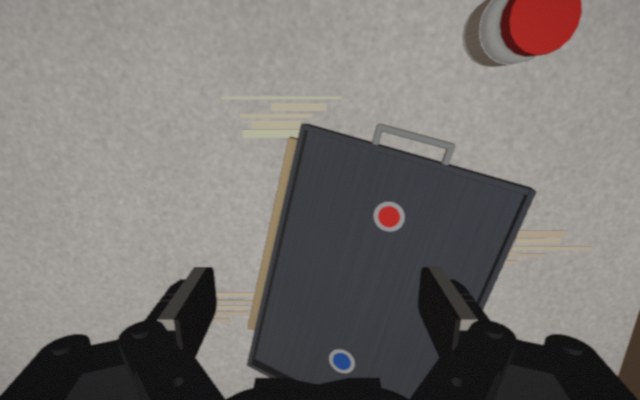

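The pictures show:
- **Scene:** gauge in its holder at about (413,275), zero plate at (441,233), red spot at (296,237), jar at (337,303), sachets at (490,280).
- **Side:** the gauge is hidden behind the gripper.

The moves allow no tilt of the tool. To get the 20° I'll have to pivot the gauge inside the grip, by pushing its barrel against the fixed holder. First I measure.

```bash
cat > h.py <<'E'
import cv2,numpy as np
from scipy.spatial.transform import Rotation as R
def T(f,st=None):
    M=np.eye(4)
    if f.get("eye") is not None:
        M[:3,:3]=R.from_euler('xyz',f["rotation"]).as_matrix(); M[:3,3]=f["eye"]
    else:
        A=np.eye(4);A[:3,:3]=R.from_euler('xyz',st["eef_rot"]).as_matrix();A[:3,3]=st["eef_pos"]
        M=A@f["tool_from_camera"]
    return M
def cloud(f,st=None):
    M=T(f,st);K=f["K"];z=f["z_map"];v,u=np.mgrid[:z.shape[0],:z.shape[1]]
    P=np.stack([(u-K[0,2])/K[0,0]*z,(v-K[1,2])/K[1,1]*z,z],-1)@M[:3,:3].T+M[:3,3]
    P[z==0]=np.nan; return P
def ray(f,u,v,h,st=None):
    M=T(f,st);K=f["K"];d=M[:3,:3]@np.array([(u-K[0,2])/K[0,0],(v-K[1,2])/K[1,1],1]);o=M[:3,3]
    return o+d*(h-o[2])/d[2]
def mask(f,lo,hi):
    return cv2.inRange(cv2.cvtColor(f["color"],cv2.COLOR_BGR2HSV),lo,hi)
def blobs(m,amin=15):
    n,l,s,c=cv2.connectedComponentsWithStats(m)
    return [(s[i,4],c[i],l==i) for i in range(1,n) if s[i,4]>=amin]
E
cat > m0.py <<'E'
from h import *; import pickle
d=pickle.load(open("f0.pkl","rb"))
st=dict(eef_pos=[.574528,0,.230499],eef_rot=[-3.139835,-4e-5,1.570778])
for n in ["scene","side","wrist"]:
    f=d[n];P=cloud(f,st)
    print("==",n)
    for nm,lo,hi in [("red",(0,150,90),(6,255,255)),("red2",(174,150,90),(180,255,255)),("orange",(5,140,60),(16,255,255)),("yellow",(20,150,80),(32,255,255)),("blue",(105,120,60),(125,255,255)),("green",(50,120,40),(75,255,255))]:
        for a,c,l in blobs(mask(f,lo,hi)):
            q=P[l];q=q[~np.isnan(q[:,0])]
            print(nm,a,c.round(1),np.median(q,0).round(4) if len(q) else None, np.percentile(q[:,2],[5,95]).round(3) if len(q) else None)
    print("table z", np.nanmedian(P[200:390:10,:60 if n!="scene" else 640:10,2]))
    # tin plane
    q=P.reshape(-1,3);col=f["color"].reshape(-1,3).astype(int)
    s=(col.max(1)<85)&(q[:,2]>.03)&(q[:,2]<.16)&(abs(q[:,0]-.63)<.2)&(abs(q[:,1])<.2)
    q=q[s];
    for it in range(6):
        c=q.mean(0);nn=np.linalg.svd(q-c,full_matrices=False)[2][2];nn*=np.sign(nn[2])
        r=(q-c)@nn;q=q[abs(r)<max(.003,1.5*r.std())]
    print("tin",len(q),c.round(4),nn.round(4),"tilt",np.degrees(np.arccos(nn[2])),"up az",np.degrees(np.arctan2(-nn[1],-nn[0])))
E
python3 m0.py
```

```text
== scene
red 22 [295.9 236.7] [ 0.6382 -0.0316  0.0721] [0.07  0.075]
red 377 [336.8 299.9] [0.7442 0.1305 0.0841] [0.081 0.087]
orange 3602 [136.8  59.7] [-0.3741 -1.7364 -0.7515] [-0.761 -0.741]
orange 1692 [ 14.8 178.7] [ 0.6241 -1.6808 -0.7522] [-0.761 -0.744]
orange 19534 [ 96.7 345.6] [ 1.0676 -0.7681 -0.7519] [-0.759 -0.745]
orange 50 [415.8 270.7] [0.6307 0.2652 0.1544] [0.149 0.157]
orange 99 [409.5 279.6] [0.6327 0.2617 0.107 ] [0.077 0.131]
yellow 461 [440.  234.4] [0.4349 0.296  0.0112] [0.008 0.014]
blue 20 [249.4 200.4] [ 0.599  -0.1928  0.0722] [0.069 0.074]
green 324 [493.2 282.6] [0.5246 0.4577 0.0584] [0.003 0.071]
green 87 [488.7 272.4] [0.511  0.4279 0.0675] [0.052 0.072]
table z -0.0010898415147294616
tin 4342 [ 0.6272 -0.0849  0.0721] [-0.3313  0.0801  0.9401] tilt 19.92691456187766 up az -13.592059912345578
== side
red 187 [364.3 145.3] [0.74   0.1234 0.0858] [0.078 0.09 ]
red 19 [349.8 193.5] [ 0.6408 -0.0315  0.0754] [0.072 0.079]
orange 7530 [26.8 66.9] [-0.6083  2.3329 -0.7401] [-0.759 -0.458]
orange 1085 [148.   47.1] [ 0.0922  2.2507 -0.7468] [-0.76  -0.275]
orange 126 [226.5  50.1] [ 0.5872  2.0329 -0.7473] [-0.759 -0.298]
orange 15 [307.6 109.5] [0.6072 0.2521 0.1532] [0.139 0.362]
yellow 285 [247.5 150.2] [0.4178 0.2754 0.0133] [0.009 0.018]
blue 29 [356.6 243.6] [ 0.6    -0.1924  0.0747] [0.072 0.08 ]
green 466 [265.3 112.4] [0.5093 0.3913 0.0427] [0.012 0.072]
table z 0.0004956416157291255
tin 3928 [ 0.624  -0.0942  0.0735] [-0.3346  0.0789  0.9391] tilt 20.1047305719359 up az -13.272674269168604
== wrist
red 3261 [542.6  23.7] [0.7423 0.126  0.0848] [0.084 0.086]
red 317 [388.5 216.3] [ 0.6401 -0.0305  0.0736] [0.071 0.076]
blue 201 [341.3 360.9] [ 0.6005 -0.192   0.0736] [0.071 0.076]
table z 0.0002691812566169016
tin 39565 [ 0.6272 -0.0737  0.0717] [-0.3316  0.0816  0.9399] tilt 19.969058719773773 up az -13.821199496625269
```

Run:
```python
import pickle,cv2
d=pickle.load(open("f0.pkl","rb"))
c=d["scene"]["color"][200:330,370:530]
cv2.imwrite("pics/crop0.png",cv2.resize(c,None,fx=5,fy=4.6,interpolation=cv2.INTER_CUBIC))
```

```text
(no output)
```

View pics/crop0.png

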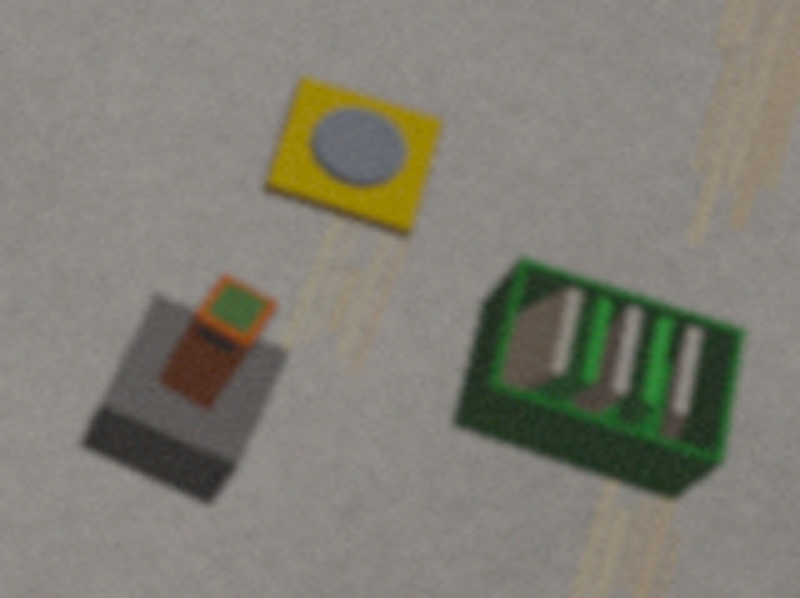

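Call:
drive_tool([
  [[85,36,0,-5,0],[85,72,0,-10,0],[85,108,-5,-15,0],[85,144,-10,-20,0],[85,180,-15,-20,0],[85,216,-20,-20,0],[85,250,-25,-20,0],[85,250,-25,-20,0],[85,250,-25,-20,0],[85,250,-25,-20,0]],
])

```text
clock: 0.98
eef_pos: [0.5495, 0.2497, 0.2503]
eef_rot: [-3.14, 0.001, 1.571]
ft_force: [-1.3, -0.6, -0.3]
gripper_width: 0.0849
```

Run:
```python
from rig import status,cams
import cv2,pickle
s=status.sense();f=cams.grab_frame("wrist");f2=cams.grab_frame("side")
pickle.dump((s,f,f2),open("f1.pkl","wb"));print(s["clock"],s["eef_pos"],s["eef_rot"],s["joint_positions"])
cv2.imwrite("pics/w1.png",f["color"]);cv2.imwrite("pics/s1.png",f2["color"][60:220,200:420])
```

```text
0.9833 [0.54949467 0.24967749 0.25030378] [-3.13955917e+00  9.65947694e-04  1.57133669e+00] [ 4.07476061e-01  3.55555386e-01  1.46247154e+00 -8.47467170e-05
  1.32581548e+00  4.06957323e-01]
```

View pics/w1.png

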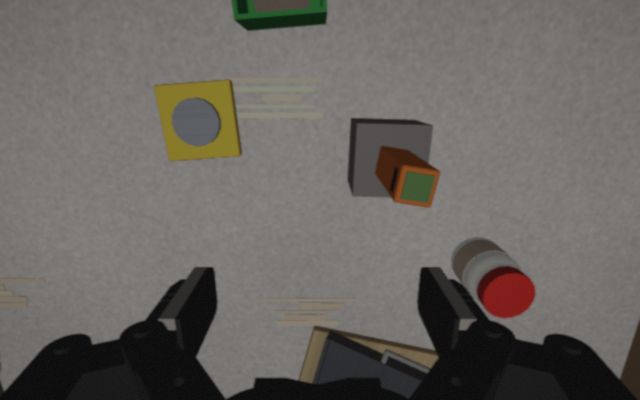

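Run:
```python
from h import *;import pickle
s,f,f2=pickle.load(open("f1.pkl","rb"))
P=cloud(f,s)
# top face of gauge
sel=((P[...,2]>.145)&(P[...,2]<.165)).astype(np.uint8);sel[250:]=0
for a,c,l in blobs(sel,50):
    r=cv2.minAreaRect(np.argwhere(l)[:,::-1].astype(np.float32));print("gtop",a,c,r,np.nanmedian(P[l],0),np.nanmedian(P[l],0)[2])
    pts=[ray(f,*p,.155,s) for p in cv2.boxPoints(r)]
    print(np.mean(pts,0).round(4)); e=pts[1]-pts[0];print(np.degrees(np.arctan2(e[1],e[0])),[np.linalg.norm(pts[i]-pts[i-1]).round(4) for i in range(4)])
sel=mask(f,(45,60,40),(75,255,255));sel[:100]=0;
for a,c,l in blobs(sel,50):
    r=cv2.minAreaRect(np.argwhere(l)[:,::-1].astype(np.float32));print("green",a,c,ray(f,*c,.155,s));pts=[ray(f,*p,.155,s) for p in cv2.boxPoints(r)];e=pts[1]-pts[0];print(np.degrees(np.arctan2(e[1],e[0])))
sel=((P[...,2]>.058)&(P[...,2]<.07)).astype(np.uint8);sel[300:]=0
for a,c,l in blobs(sel,300):
    r=cv2.minAreaRect(np.argwhere(l)[:,::-1].astype(np.float32));pts=np.array([ray(f,*p,.065,s) for p in cv2.boxPoints(r)]);print("holder?",a,c,pts.round(4).tolist(),pts.mean(0));e=pts[1]-pts[0];print(np.degrees(np.arctan2(e[1],e[0])))
y=mask(f,(20,120,60),(34,255,255))
for a,c,l in blobs(y,500):
    cs,_=cv2.findContours(l.astype(np.uint8),0,1)
    m=cv2.moments(cs[0]);print("base ctr",ray(f,m['m10']/m['m00'],m['m01']/m['m00'],.012,s))
    hole=np.zeros_like(y);cv2.drawContours(hole,cs,-1,255,-1);hole[l]=0
    for a2,c2,l2 in blobs(cv2.morphologyEx(hole,cv2.MORPH_OPEN,np.ones((3,3))),200): print("disc",a2,c2,ray(f,*c2,.02,s),np.nanmedian(P[l2],0))
```

```text
gtop 1694 [414.37072019 184.42266824] ((414.6486511230469, 184.6081085205078), (44.552120208740234, 40.77094650268555), 9.462322235107422) [0.61818552 0.26553381 0.15552349] 0.15552349079383174
[0.6187 0.265  0.155 ]
84.58278758701842 [np.float64(0.0322), np.float64(0.0291), np.float64(0.0311), np.float64(0.0294)]
green 669 [417.21674141 186.77727952] [0.62056468 0.26369185 0.155     ]
80.662948462682
holder? 651 [276.61443932  11.77726575] [[0.4777, 0.3849, 0.065], [0.4787, 0.3991, 0.065], [0.5574, 0.3991, 0.065], [0.5575, 0.385, 0.065]] [0.51785086 0.39202883 0.065     ]
85.7422816712303
holder? 3379 [383.81355431 151.55193844] [[0.5837, 0.2297, 0.065], [0.5836, 0.3004, 0.065], [0.6554, 0.2983, 0.065], [0.6604, 0.2274, 0.065]] [0.62078949 0.26393725 0.065     ]
90.10522154455458
holder? 461 [487.49240781 271.87418655] [[0.7019, 0.1384, 0.065], [0.7418, 0.1745, 0.065], [0.7613, 0.1506, 0.065], [0.7212, 0.113, 0.065]] [0.7315327  0.14412581 0.065     ]
42.04641815428885
base ctr [0.42412495 0.2980922  0.012     ]
disc 1890 [195.56772487 121.43121693] [0.42367412 0.29687024 0.02      ] [0.42355433 0.29721628 0.01996891]
```

Call:
drive_tool([
  [[85,3,14,0,-0.12],[85,6,28,0,-0.24],[85,9,42,0,-0.36],[85,12,56,0,-0.48],[85,14,71,0,-0.6],[85,14,71,0,-0.72],[85,14,71,0,-0.84],[85,14,71,0,-0.96],[85,14,71,0,-1.08],[85,14,71,0,-1.2]],
])

```text
clock: 1.92
eef_pos: [0.6213, 0.261, 0.2504]
eef_rot: [-3.14, -0.001, 2.773]
ft_force: [0.6, -0.2, -0.2]
gripper_width: 0.0849
```

Call:
drive_tool([
  [[85,1.6,2.3,10,-0.1],[85,1.6,2.3,25,-0.2],[85,1.6,2.3,35,-0.21],[85,1.6,2.3,45,-0.21],[85,1.6,2.3,50,-0.21],[85,1.6,2.3,50,-0.21],[85,1.6,2.3,50,-0.21],[85,1.6,2.3,50,-0.21],[85,1.6,2.3,50,-0.21],[85,1.6,2.3,50,-0.21]],
])

```text
clock: 2.75
eef_pos: [0.6209, 0.2638, 0.2012]
eef_rot: [-3.141, -0.001, 2.983]
ft_force: [-0.0, 0.3, -0.2]
gripper_width: 0.0847
```

```bash
cat > g.py <<'E'
import sys
from rig import status,cams
import cv2,pickle
s=status.sense();f=cams.grab_frame("wrist");f2=cams.grab_frame("side")
t=sys.argv[1]
pickle.dump((s,f,f2),open(f"f{t}.pkl","wb"));print(s["clock"],s["eef_pos"],s["eef_rot"],s["joint_positions"],s["ft_force"])
cv2.imwrite(f"pics/w{t}.png",f["color"]);cv2.imwrite(f"pics/s{t}.png",cv2.resize(f2["color"][40:240,200:440],None,fx=3,fy=3))
E
python3 g.py 2
python3 - <<'E'
from h import *;import pickle
s,f,f2=pickle.load(open("f2.pkl","rb"));P=cloud(f,s)
sel=mask(f,(45,60,40),(75,255,255))
for a,c,l in blobs(sel,50):
    r=cv2.minAreaRect(np.argwhere(l)[:,::-1].astype(np.float32));print("green",a,c,ray(f,*c,.155,s),np.nanmedian(P[l],0));pts=[ray(f,*p,.155,s) for p in cv2.boxPoints(r)];e=pts[1]-pts[0];print(np.degrees(np.arctan2(e[1],e[0])))
E
```

```text
2.75 [0.6208538  0.26383624 0.2011768 ] [-3.14117689e+00 -5.10107307e-04  2.98288303e+00] [ 3.84829486e-01  4.95866658e-01  1.35972307e+00 -9.58823879e-05
  1.28665454e+00 -1.02723042e+00] [-0.02475721  0.32449826 -0.16627597]
green 5128 [530.2150936   41.19188768] [0.53855632 0.38408937 0.155     ] [0.5390401  0.44225346 0.05976191]
80.90429633689303
green 963 [315.53271028 229.55140187] [0.62046904 0.26382576 0.155     ] [0.61992156 0.26395963 0.15645943]
80.93032174994717
```

View pics/w2.png

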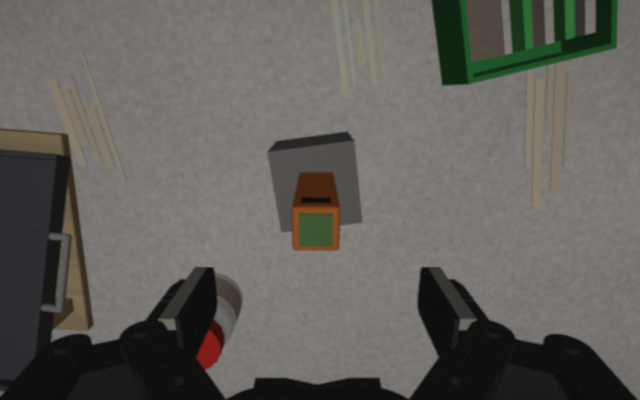

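The gauge cap sits square at (316,230), centred between the fingers, so the yaw and position agree. Next I descend and grip.

Call:
drive_tool([
  [[85,0,0,20,0],[85,0,0,40,0],[85,0,0,60,0],[85,0,0,80,0],[85,0,0,95,0],[85,0,0,100,0],[85,0,0,100,0],[20,0,0,100,0],[20,0,0,100,0],[20,0,0,100,0]],
], grip_force=30)

```text
clock: 3.68
eef_pos: [0.6214, 0.2641, 0.1024]
eef_rot: [3.141, 0.001, 2.983]
ft_force: [0.3, 0.6, -0.3]
gripper_width: 0.0512
```

Call:
drive_tool([
  [[20,0,0,0,0],[20,0,0,0,0],[20,0,0,0,0],[20,0,0,0,0],[20,0,0,-10,0],[20,0,0,-25,0],[20,0,0,-45,0],[20,0,0,-65,0],[20,0,0,-80,0],[20,0,0,-80,0]],
])

```text
clock: 4.52
eef_pos: [0.6228, 0.2648, 0.1862]
eef_rot: [3.137, 0.007, 2.983]
ft_force: [0.4, -0.2, -0.8]
gripper_width: 0.0273
```

```bash
python3 g.py 3
```

```text
4.5167 [0.62276826 0.26478426 0.18622303] [3.1373382  0.00675796 2.98303719] [ 3.84953686e-01  5.03908457e-01  1.38413767e+00  1.54709796e-04
  1.24556226e+00 -1.02735040e+00] [ 0.44194848 -0.16254586 -0.80706963]
```

View pics/s3.png

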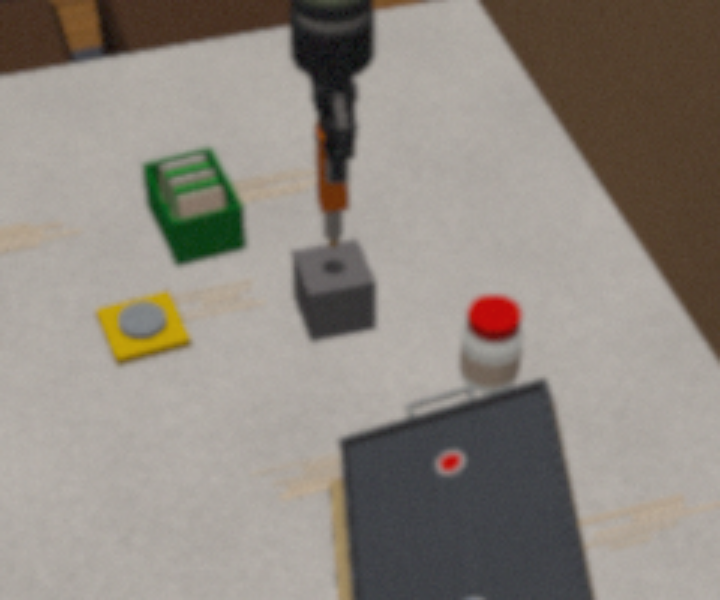

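View pics/w3.png

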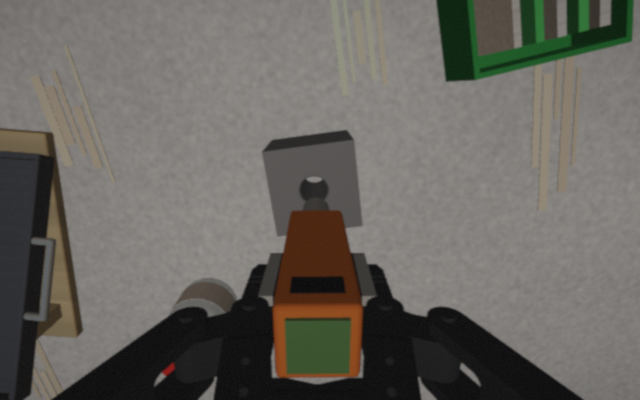

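The gauge came out upright and hangs clear: in the side view the tip is at (333,243), above the hole. Next is the zero plate.

Call:
drive_tool([
  [[20,25,0,0,0],[20,55,0,0,0],[20,85,0,0,0],[20,115,0,0,0],[20,145,0,10,0],[20,175,0,25,0],[20,195,0.5,40,0],[20,201.6,0.5,50,0],[20,201.6,0.5,55,0],[20,201.6,0.5,55,0]],
])

```text
clock: 5.45
eef_pos: [0.4209, 0.2957, 0.1251]
eef_rot: [-3.139, -0.002, 2.984]
ft_force: [0.2, 0.2, -0.6]
gripper_width: 0.0272
```

```bash
python3 g.py 4
python3 - <<'E'
from h import *;import pickle
s,f,f2=pickle.load(open("f4.pkl","rb"))
cv2.imwrite("pics/s4z.png",cv2.resize(f2["color"][80:180,190:320],None,fx=6,fy=6,interpolation=2))
P=cloud(f2);m=mask(f2,(4,130,50),(17,255,255));m[:, :200]=0;m[:80]=0;m[250:]=0
for a,c,l in blobs(m,10):print(a,c,np.nanmedian(P[l],0),np.nanmin(P[l],0),np.nanmax(P[l],0))
E
```

```text
5.45 [0.42087682 0.29571165 0.12508591] [-3.13938374e+00 -1.76010991e-03  2.98388732e+00] [ 5.90376576e-01  3.21320330e-01  1.85607675e+00 -5.12450087e-04
  9.66988363e-01 -8.22424815e-01] [ 0.21142811  0.18536621 -0.61626822]
67 [243.19402985 126.95522388] [0.41852735 0.28365242 0.10716966] [0.4077626  0.27394791 0.08911926] [0.42886454 0.28878968 0.1313635 ]
```

View pics/s4z.png

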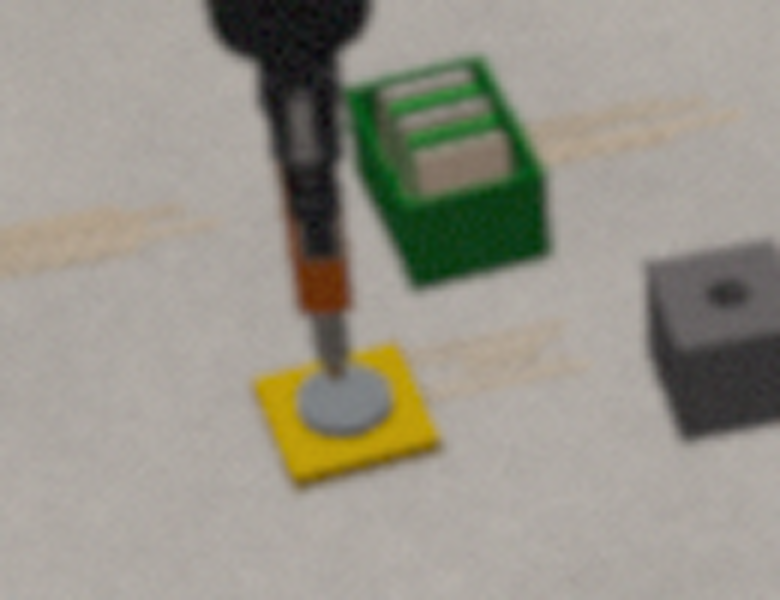

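View pics/w4.png

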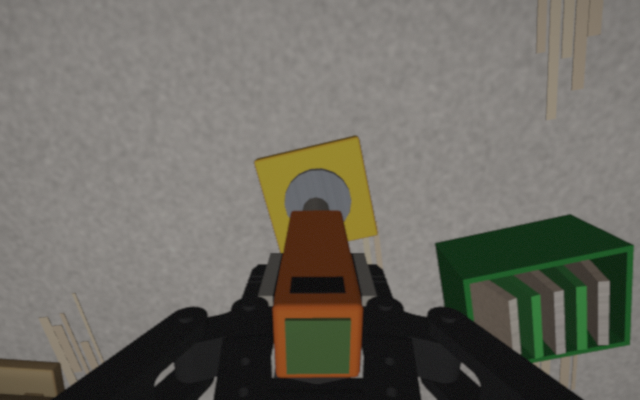

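Call:
drive_tool([
  [[20,-2.5,1.8,3,0],[20,-2.5,1.8,7,0],[20,-2.5,1.8,11,0],[20,-2.5,1.8,13,0],[20,-2.5,1.8,15,0],[20,-2.5,1.8,16,0],[20,-2.5,1.8,17,0],[20,-2.5,1.8,17.5,0],[20,-2.5,1.8,17.5,0],[20,-2.5,1.8,17.5,0]],
])

```text
clock: 6.38
eef_pos: [0.4257, 0.2977, 0.1095]
eef_rot: [3.141, 0.002, 2.983]
ft_force: [0.6, -0.2, 0.8]
gripper_width: 0.0274
```

```bash
python3 g.py 5
python3 - <<'E'
from h import *;import pickle
s,f,f2=pickle.load(open("f5.pkl","rb"))
cv2.imwrite("pics/s5z.png",cv2.resize(f2["color"][80:180,190:320],None,fx=6,fy=6,interpolation=2))
E
```

```text
6.3833 [0.42574967 0.29773423 0.10954752] [3.14101518e+00 1.70933650e-03 2.98299250e+00] [ 5.88582748e-01  3.44211907e-01  1.86751051e+00 -9.21834992e-04
  9.28224024e-01 -8.23062109e-01] [ 0.56274509 -0.2004417   0.75992318]
```

View pics/s5z.png

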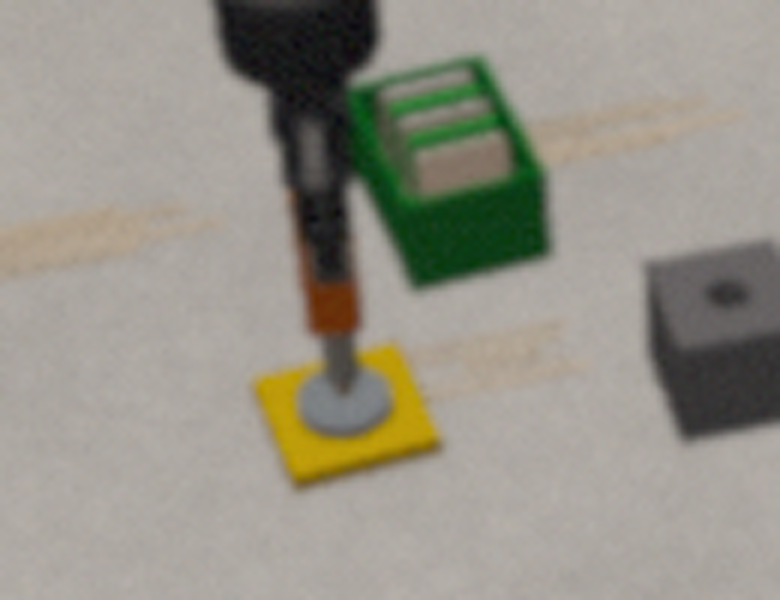

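Call:
drive_tool([
  [[20,0,0,1.5,0],[20,0,0,3,0],[20,0,0,3.7,0],[20,0,0,3.7,0],[20,0,0,3.7,0],[20,0,0,3.7,0],[20,0,0,3.7,0],[20,0,0,3.7,0],[20,0,0,3.7,0],[20,0,0,3.7,0]],
])

```text
clock: 7.32
eef_pos: [0.4258, 0.2978, 0.1059]
eef_rot: [3.141, 0.002, 2.983]
ft_force: [-0.7, -1.4, 2.5]
gripper_width: 0.0276
```

```bash
python3 g.py 6
python3 - <<'E'
from h import *;import pickle
s,f,f2=pickle.load(open("f6.pkl","rb"))
cv2.imwrite("pics/s6z.png",cv2.resize(f2["color"][80:180,190:320],None,fx=6,fy=6,interpolation=2))
E
```

```text
7.3167 [0.42579368 0.29779881 0.10586318] [3.14085666e+00 1.77567735e-03 2.98293209e+00] [ 5.88595558e-01  3.48556596e-01  1.87200756e+00 -8.38735886e-04
  9.19225900e-01 -8.23032822e-01] [-0.68456246 -1.40719978  2.53463441]
```

View pics/s6z.png

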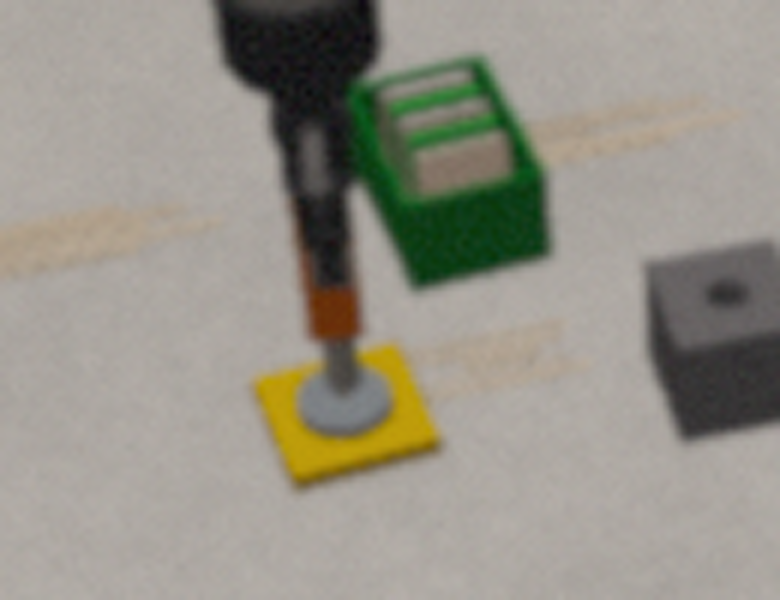

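Call:
drive_tool([
  [[20,0,0,0,0],[20,0,0,0,0],[20,0,0,0,0],[20,0,0,0,0],[20,0,0,-8,0],[20,0,0,-25,0],[20,0,0,-45,0],[20,0,0,-65,0],[20,0,0,-80,0],[20,0,0,-80,0]],
])

```text
clock: 8.25
eef_pos: [0.4271, 0.299, 0.189]
eef_rot: [3.136, 0.006, 2.983]
ft_force: [0.1, 0.3, -1.2]
gripper_width: 0.0278
```

Call:
drive_tool([
  [[20,-30,0,0,0],[20,-62,0,0,-0.02],[20,-94,1,0,-0.05],[20,-126,2,0,-0.08],[20,-158,3,0,-0.11],[20,-190,4,0,-0.14],[20,-220,5,0,-0.14],[20,-245,6,0,-0.14],[20,-260,6,0,-0.14],[20,-260,6,0,-0.14]],
])

```text
clock: 9.08
eef_pos: [0.6871, 0.2626, 0.1876]
eef_rot: [3.138, 0.006, 3.121]
ft_force: [-0.8, 0.4, -1.9]
gripper_width: 0.0277
```

```bash
python3 g.py 7
```

```text
9.0833 [0.68708321 0.2626355  0.1875508 ] [3.13802855 0.00554494 3.12074708] [ 0.3489032   0.59997233  1.20906848  0.00135993  1.32609386 -1.20138264] [-0.82178625  0.40922496 -1.94960008]
```

View pics/w7.png

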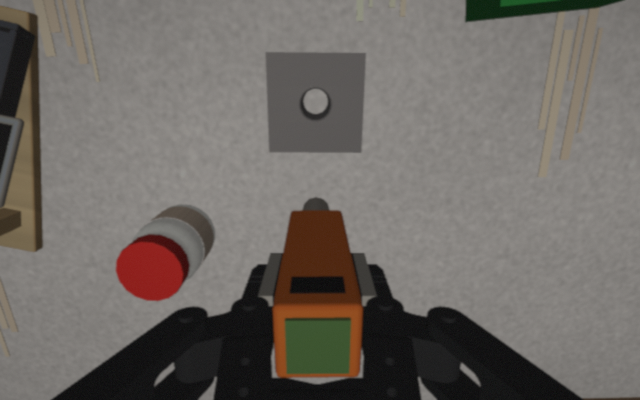

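View pics/s7.png

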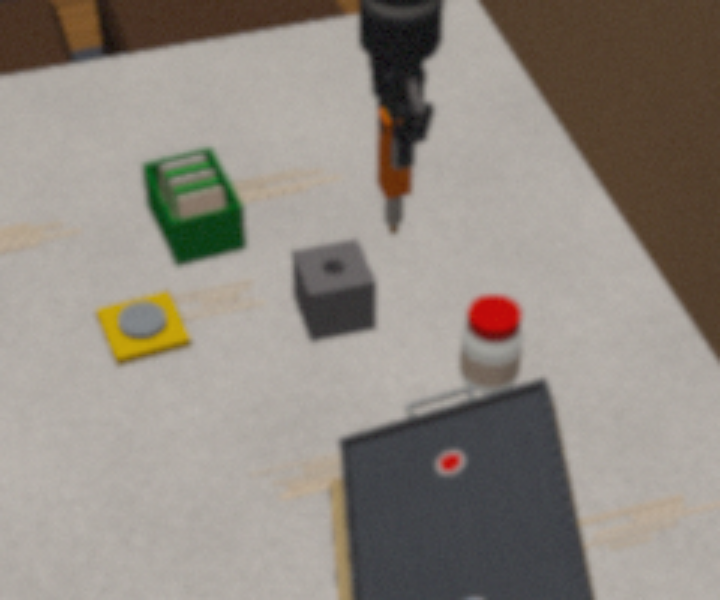

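Call:
drive_tool([
  [[20,0,0,15,0],[20,0,1,35,0],[20,0,1,55,0],[20,0,1,64,0],[20,0,1,64,0],[20,5,1,64,0],[20,10,1,64,0],[20,15,1,64,0],[20,15,1,64,0],[20,15,1,64,0]],
], grip_force=20)

```text
clock: 10.02
eef_pos: [0.6691, 0.2653, 0.1257]
eef_rot: [3.137, 0.005, 3.122]
ft_force: [0.1, 0.7, -1.9]
gripper_width: 0.0274
```

Call:
drive_tool([
  [[20,4,0,1,0],[20,8,0,2,0],[20,12,0,2,0],[20,16,0,2,0],[20,20,0,2,0],[20,24,0,2,0],[20,28,0,2,0],[20,31,0,2,0],[20,31,0,2,0],[20,31,0,2,0]],
])

```text
clock: 10.85
eef_pos: [0.6395, 0.2659, 0.1243]
eef_rot: [3.137, 0.009, 3.123]
ft_force: [5.4, -0.5, -1.1]
gripper_width: 0.0277
```

```bash
python3 g.py 8;  python3 - <<'E'
from h import *;import pickle
s,f,f2=pickle.load(open("f8.pkl","rb"))
cv2.imwrite("pics/s8z.png",cv2.resize(f2["color"][50:150,260:390],None,fx=6,fy=6,interpolation=2))
E
```

```text
10.85 [0.63954488 0.265928   0.12430894] [3.13651996 0.00860574 3.12255926] [ 0.37682923  0.57159447  1.42565884  0.00150286  1.13444356 -1.17558396] [ 5.36105843 -0.45614004 -1.10339558]
```

View pics/s8z.png

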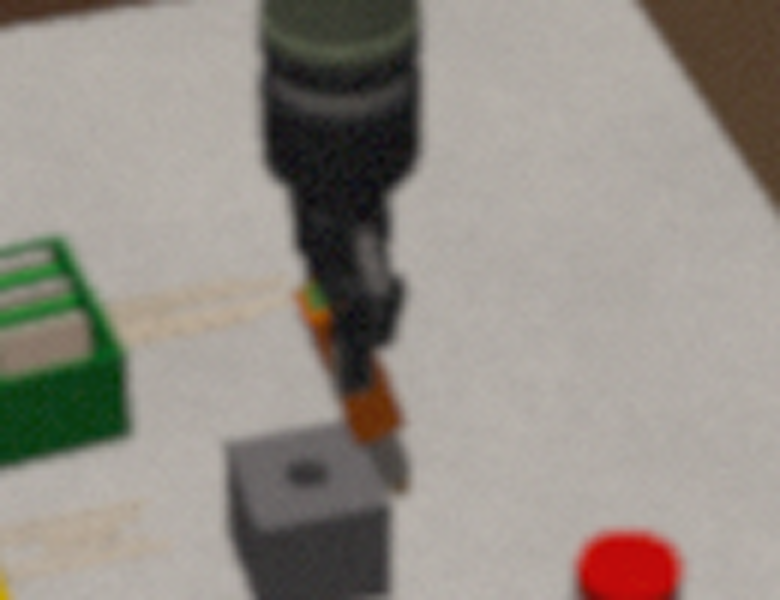

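View pics/w8.png

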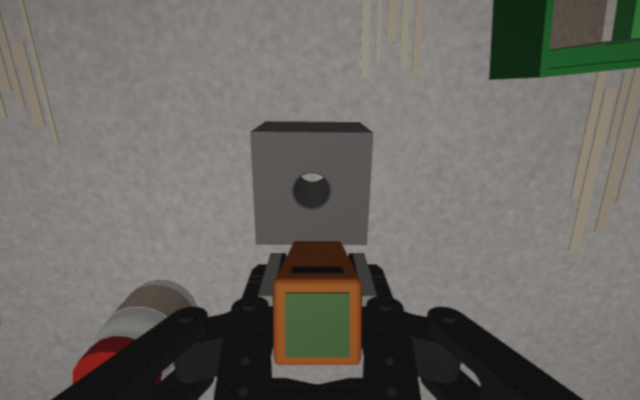

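```bash
cat > tilt.py <<'E'
from h import *;import pickle,sys
for t in sys.argv[1:]:
    s,f,f2=pickle.load(open(f"f{t}.pkl","rb"))
    M=f["tool_from_camera"];P=cloud(dict(f,eye=[0,0,0],rotation=[0,0,0]))@M[:3,:3].T+M[:3,3]
    m=mask(f,(45,60,40),(75,255,255));m[:230]=0;m[:,:250]=0;m[:,390:]=0
    a,c,l=max(blobs(m,100),key=lambda b:b[0]);l=cv2.erode(l.astype(np.uint8),np.ones((5,5)))>0
    q=P[l];q=q[~np.isnan(q[:,0])];cc=np.median(q,0);q=q[np.abs(q[:,2]-cc[2])<.02]
    n=np.linalg.svd(q-q.mean(0),full_matrices=False)[2][2];n*=-np.sign(n[2])
    # front face (orange, +x side) normal
    o=mask(f,(3,120,30),(18,255,255));o[:190]=0;o[int(c[1]-40):]=0;o[:,:285]=0;o[:,350:]=0
    o=cv2.erode(o,np.ones((3,3)))>0
    p=P[o];p=p[~np.isnan(p[:,0])];pc=p.mean(0)
    k=np.linalg.svd(p-pc,full_matrices=False)[2][2];k*=np.sign(k[0])
    print(t,"c",c.round(1),cc.round(4),"cap n",n.round(3),"tilt x",np.degrees(np.arctan2(n[0],-n[2])).round(1),"| front n",len(p),pc.round(3),k.round(3),np.degrees(np.arctan2(k[2],k[0])).round(1))
E
python3 tilt.py 4 7 8
```

```text
4 c [317.4 345.7] [ 0.0021  0.0008 -0.0529] cap n [-0.01   0.011 -1.   ] tilt x -0.5 | front n 4523 [ 0.015  0.001 -0.013] [ 1.    -0.001 -0.002] -0.1
7 c [317.4 345.7] [ 0.0021  0.0007 -0.0528] cap n [-0.009  0.01  -1.   ] tilt x -0.5 | front n 4502 [ 0.015  0.    -0.013] [ 1.    -0.    -0.002] -0.1
8 c [316.7 324.4] [ 0.0084  0.0007 -0.051 ] cap n [ 0.273  0.001 -0.962] tilt x 15.8 | front n 1838 [ 0.012  0.001 -0.016] [ 0.962 -0.     0.274] 15.9
```

Call:
drive_tool([
  [[20,3,0,0,0],[20,5,0,0,0],[20,7,0,0,0],[20,8,0,0,0],[20,8,0,0,0],[20,8,0,0,0],[20,8,0,0,0],[20,8,0,0,0],[20,8,0,0,0],[20,8,0,0,0]],
])

```text
clock: 11.78
eef_pos: [0.6325, 0.2662, 0.1244]
eef_rot: [3.136, 0.01, 3.122]
ft_force: [4.5, 0.3, -2.1]
gripper_width: 0.0275
```

```bash
python3 g.py 9;python3 tilt.py 9
```

```text
11.7833 [0.63245271 0.26618625 0.12443695] [3.13605366 0.01006478 3.12235073] [ 3.81068181e-01  5.61140510e-01  1.44479052e+00  1.30707107e-03
  1.12423437e+00 -1.17107184e+00] [ 4.46870153  0.30050023 -2.09615095]
9 c [316.9 318.6] [ 0.0099  0.0007 -0.0502] cap n [ 0.346 -0.001 -0.938] tilt x 20.2 | front n 1122 [ 0.012  0.001 -0.017] [ 0.94  -0.     0.342] 20.0
```

Call:
drive_tool([
  [[20,-6,0,0,0],[20,-12,0,0,0],[20,-18,0,0,0],[20,-18,0,-10,0],[20,-18,0,-30,0],[20,-18,0,-55,0],[20,-18,0,-80,0],[20,-18,0,-90,0],[20,-18,0,-90,0],[20,-18,0,-90,0]],
], grip_force=35)

```text
clock: 12.72
eef_pos: [0.6492, 0.2653, 0.2145]
eef_rot: [3.136, 0.01, 3.122]
ft_force: [-0.4, -0.2, -3.1]
gripper_width: 0.0275
```

```bash
python3 g.py 10;python3 tilt.py 10
```

```text
12.7167 [0.64916677 0.26529002 0.21453011] [3.13607377 0.00962889 3.12238074] [ 0.37089743  0.52630102  1.27349325  0.00148513  1.33079447 -1.18105864] [-0.40499118 -0.16027469 -3.14340488]
10 c [316.9 318.7] [ 0.0098  0.0007 -0.0502] cap n [ 0.338  0.001 -0.941] tilt x 19.7 | front n 1134 [ 0.012  0.001 -0.018] [ 0.941 -0.     0.339] 19.8
```

Call:
drive_tool([
  [[20,6,-34,0,0.03],[20,12,-70,0,0.06],[20,18,-106,0,0.09],[20,24,-142,0,0.12],[20,30,-178,0,0.15],[20,36,-214,0,0.18],[20,44,-250,0,0.2],[20,50,-280,0,0.218],[20,50,-286,0,0.218],[20,50,-286,0,0.218]],
])

```text
clock: 13.65
eef_pos: [0.5919, -0.022, 0.2096]
eef_rot: [3.137, 0.002, 2.901]
ft_force: [0.1, 1.1, -1.3]
gripper_width: 0.0278
```

```bash
python3 g.py 11;python3 tilt.py 11
cat > go.py <<'E'
from h import *;import pickle,sys
s,f,f2=pickle.load(open(f"f{sys.argv[1]}.pkl","rb"))
so=float(sys.argv[2])
Rm=R.from_euler('xyz',s["eef_rot"]).as_matrix();p=s["eef_pos"]
n=np.array([-.3322,.0805,.9398]);n/=np.linalg.norm(n)
M=f["tool_from_camera"]
ax=np.array([.340,0,-.9404]);cap=np.array([.0098,.0007,-.0502]);tip=cap-.145*ax
print("tip tool",tip.round(4),"tip world",(p+Rm@tip).round(4),"ax world",(Rm@ax).round(4),"angle to tin n",np.degrees(np.arccos((Rm@ax)@n)).round(2),"yaw err",np.degrees(np.arctan2((Rm@ax)[1],(Rm@ax)[0])-np.arctan2(n[1],n[0])).round(2))
# red spot from wrist and side
for g,st in ((f,s),(f2,None)):
    m=mask(g,(0,140,80),(6,255,255))|mask(g,(174,140,80),(180,255,255))
    for a,c,l in blobs(m,10):
        q=np.nanmedian(cloud(g,st)[l],0)
        if abs(q[0]-.64)<.03 and abs(q[1]+.03)<.03: print("spot",a,c.round(1),q.round(4),"ray z.0737",ray(g,*c,.0737,st).round(4))
spot=np.array([.640,-.031,.0737])
d=Rm.T@(spot+so*n-(p+Rm@tip));print("tool shift mm",(d*1e3).round(1),"1mm along -n in tool",(Rm.T@-n).round(3))
E
python3 go.py 11 0.015
```

```text
13.65 [ 0.5918539  -0.02195412  0.20957313] [3.13695665e+00 2.23625296e-03 2.90110413e+00] [-0.05872887  0.35913577  1.56117563  0.00442774  1.218247   -1.39056442] [ 0.13585505  1.07683554 -1.28466716]
11 c [316.9 318.7] [ 0.0101  0.0009 -0.0503] cap n [ 0.342 -0.    -0.94 ] tilt x 20.0 | front n 1238 [ 0.012  0.001 -0.016] [ 0.94 -0.    0.34] 19.9
tip tool [-0.0395  0.0007  0.0862] tip world [ 0.6307 -0.0303  0.1235] ax world [-0.3333  0.0772  0.9396] angle to tin n 0.44 yaw err 0.57
spot 313 [318.9 241.4] [ 0.6388 -0.0298  0.0729] ray z.0737 [ 0.6388 -0.0303  0.0737]
spot 20 [349.8 193.6] [ 0.6414 -0.0306  0.0746] ray z.0737 [ 0.6409 -0.0305  0.0737]
tool shift mm [-4.   1.4 35.7] 1mm along -n in tool [-0.34  -0.003  0.941]
```

View pics/w11.png

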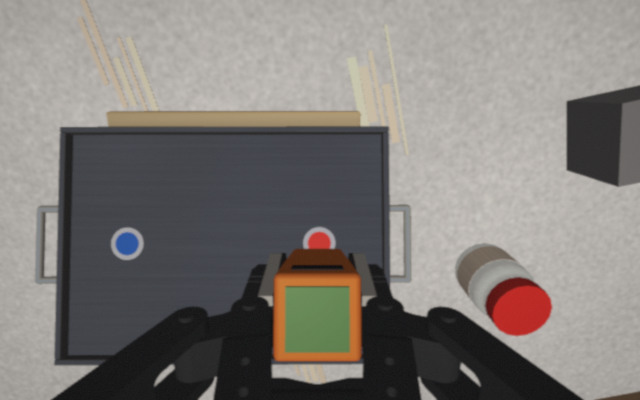

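View pics/s11.png

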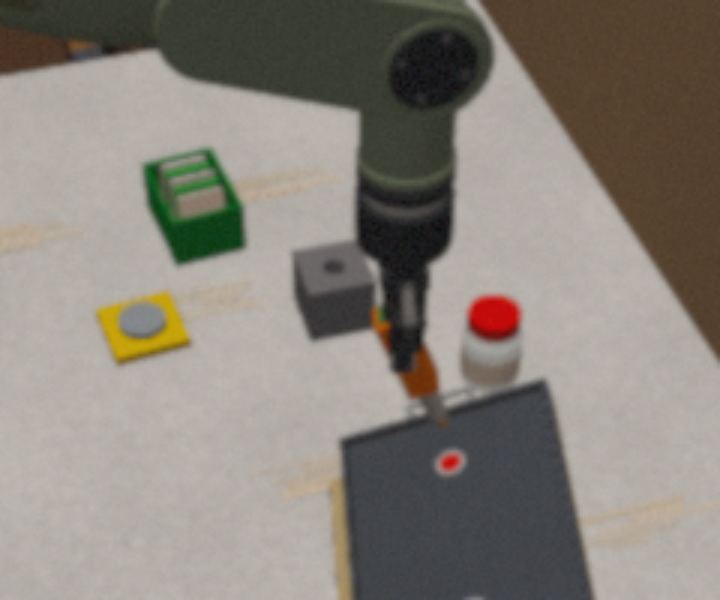

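The tin is square in the wrist view, with the red spot at (319,242). The gauge axis is 0.4° from the tin normal. I go to a 15 mm standoff.

Call:
drive_tool([
  [[20,0,0,6,0],[20,-1,0,13,0],[20,-2,1,20,0],[20,-3,1,27,0],[20,-4,1,32,0],[20,-4,1,35.5,0],[20,-4,1,35.5,0],[20,-4,1,35.5,0],[20,-4,1,35.5,0],[20,-4,1,35.5,0]],
])

```text
clock: 14.58
eef_pos: [0.5972, -0.0193, 0.175]
eef_rot: [3.136, 0.004, 2.904]
ft_force: [0.1, 0.1, -1.9]
gripper_width: 0.0274
```

```bash
python3 g.py 12;python3 tilt.py 12;python3 go.py 12 0.0
python3 - <<'E'
from h import *;import pickle
s,f,f2=pickle.load(open("f12.pkl","rb"))
cv2.imwrite("pics/s12z.png",cv2.resize(f2["color"][130:230,290:420],None,fx=6,fy=6,interpolation=2))
for z in (.0878,): print(z)
E
```

```text
14.5833 [ 0.59722375 -0.01933041  0.17497661] [3.13553874 0.00413466 2.90393264] [-0.05437267  0.39146275  1.60208191  0.00571415  1.14288536 -1.38987929] [ 0.07941297  0.10702867 -1.87085034]
12 c [316.8 318.8] [ 0.0101  0.0009 -0.0503] cap n [ 0.344  0.002 -0.939] tilt x 20.1 | front n 1235 [ 0.012  0.001 -0.016] [0.94 0.   0.34] 19.9
tip tool [-0.0395  0.0007  0.0862] tip world [ 0.6362 -0.0275  0.089 ] ax world [-0.3356  0.0754  0.939 ] angle to tin n 0.53 yaw err 0.95
spot 82 [313.9 246.8] [ 0.6332 -0.0281  0.071 ] ray z.0737 [ 0.6327 -0.0288  0.0737]
spot 20 [349.8 193.6] [ 0.6407 -0.0312  0.0737] ray z.0737 [ 0.6409 -0.0305  0.0737]
tool shift mm [-4.4 -2.6 15.3] 1mm along -n in tool [-0.338 -0.006  0.941]
0.0878
```

View pics/s12z.png

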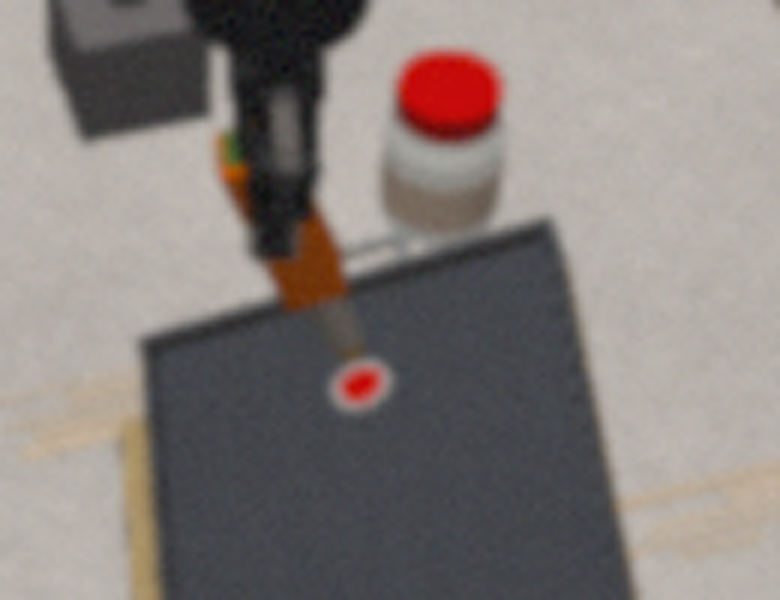

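Call:
drive_tool([
  [[20,-1,-1,3,0],[20,-2,-2,6,0],[20,-3,-2.2,9,0],[20,-4,-2.2,12,0],[20,-4.4,-2.2,14,0],[20,-4.7,-2.2,15.5,0],[20,-5,-2.2,16.5,0],[20,-5.1,-2.2,17,0],[20,-5.1,-2.2,17,0],[20,-5.1,-2.2,17,0]],
])

```text
clock: 15.52
eef_pos: [0.6016, -0.0226, 0.1581]
eef_rot: [3.136, 0.004, 2.904]
ft_force: [-1.1, -0.2, -0.1]
gripper_width: 0.0275
```

```bash
python3 g.py 13;python3 tilt.py 13;python3 go.py 13 -0.005
python3 - <<'E'
from h import *;import pickle
s,f,f2=pickle.load(open("f13.pkl","rb"))
cv2.imwrite("pics/s13z.png",cv2.resize(f2["color"][130:230,290:420],None,fx=6,fy=6,interpolation=2))
E
```

```text
15.5167 [ 0.60161452 -0.02261666  0.15812465] [3.13566832 0.00403869 2.90397946] [-0.05938307  0.41195269  1.61461962  0.00571004  1.11000182 -1.39510436] [-1.12071923 -0.21715691 -0.14169364]
13 c [316.7 318.8] [ 0.0101  0.0009 -0.0503] cap n [ 0.344  0.001 -0.939] tilt x 20.1 | front n 1222 [ 0.012  0.001 -0.017] [ 0.941 -0.     0.339] 19.8
tip tool [-0.0395  0.0007  0.0862] tip world [ 0.6406 -0.0308  0.0721] ax world [-0.3354  0.0755  0.939 ] angle to tin n 0.52 yaw err 0.94
spot 14 [316.7 248.4] [ 0.6317 -0.0269  0.0709] ray z.0737 [ 0.631  -0.0285  0.0737]
spot 15 [350. 194.] [ 0.6396 -0.034   0.075 ] ray z.0737 [ 0.641  -0.0318  0.0737]
tool shift mm [-1.1 -0.3  3.1] 1mm along -n in tool [-0.338 -0.006  0.941]
```

View pics/s13z.png

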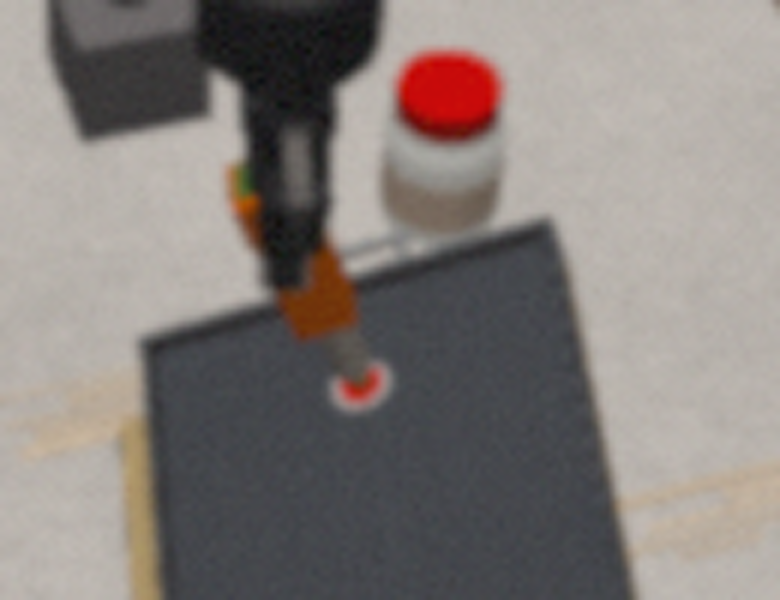

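Call:
drive_tool([
  [[20,-0.4,0,1,0],[20,-0.8,0,2,0],[20,-1.1,0,3.1,0],[20,-1.1,0,3.1,0],[20,-1.1,0,3.1,0],[20,-1.1,0,3.1,0],[20,-1.1,0,3.1,0],[20,-1.1,0,3.1,0],[20,-1.1,0,3.1,0],[20,-1.1,0,3.1,0]],
])

```text
clock: 16.45
eef_pos: [0.6027, -0.0229, 0.1551]
eef_rot: [3.136, 0.004, 2.904]
ft_force: [-1.2, -1.1, 0.9]
gripper_width: 0.0276
```

```bash
python3 g.py 14;python3 tilt.py 14;python3 go.py 14 -0.005
python3 - <<'E'
from h import *;import pickle
from rig import status
s,f,f2=pickle.load(open("f14.pkl","rb"))
print(status.sense()["ft_force"],status.sense()["eef_pos"])
cv2.imwrite("pics/s14z.png",cv2.resize(f2["color"][130:230,290:420],None,fx=6,fy=6,interpolation=2))
E
```

```text
16.45 [ 0.60268731 -0.02288484  0.15505316] [3.13563999 0.00408567 2.90390666] [-0.05973251  0.41611472  1.6161935   0.00575005  1.10421621 -1.39542857] [-1.22204783 -1.12874671  0.85419186]
14 c [316.7 319. ] [ 0.01    0.0009 -0.0504] cap n [ 0.341 -0.    -0.94 ] tilt x 20.0 | front n 1285 [ 0.013  0.001 -0.018] [ 0.941 -0.     0.337] 19.7
tip tool [-0.0395  0.0007  0.0862] tip world [ 0.6417 -0.0311  0.0691] ax world [-0.3355  0.0755  0.939 ] angle to tin n 0.53 yaw err 0.94
spot 12 [317.4 248.4] [ 0.6313 -0.0269  0.0715] ray z.0737 [ 0.6308 -0.028   0.0737]
spot 12 [350.  194.3] [ 0.6396 -0.0343  0.0763] ray z.0737 [ 0.6406 -0.033   0.0737]
tool shift mm [-0.  -0.3  0.1] 1mm along -n in tool [-0.338 -0.006  0.941]
[-0.71712805 -0.41368003  1.11652948] [ 0.60267392 -0.02285926  0.15506189]
```

View pics/s14z.png

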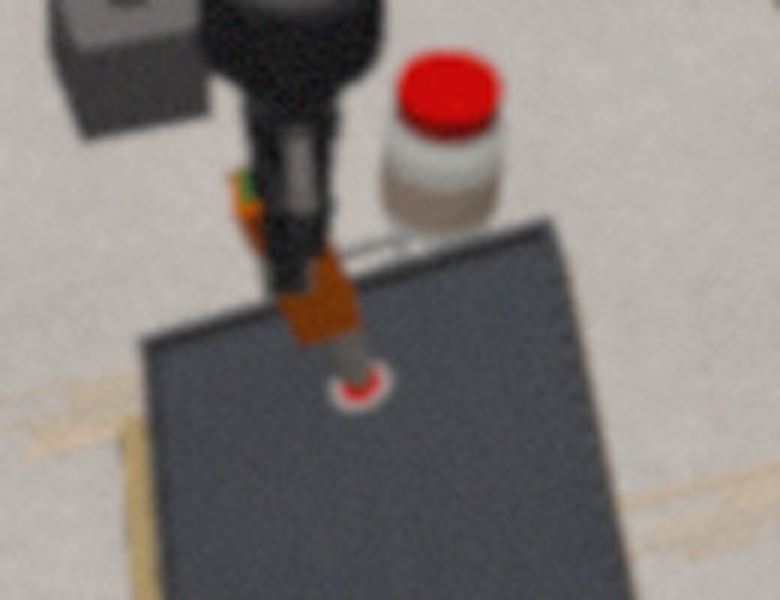

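Force rose about 2.8 N from free, so the spring is about half in. The tip is on the red disc and the tilt hasn't changed. I'm handing in.

Run:
```python
from rig import bot,status
print(bot.job_done()); print(status.sense()["clock"])
```

```text
the job is handed in; nothing more can be done
None
the job is handed in; nothing more can be done
```

I zeroed the gauge on the steel disc and handed in at about 16.5 s of the 40 s, with its tip held on the red spot. The hand-in gives no verdict, so everything below comes from my own checks.

- **Zeroing:** I lifted the gauge straight out of its holder and pressed it upright on the disc for about 1 s. The force was roughly 3–4 N, which puts the spring tip about 5–7 mm in.
- **Getting it square to the tin:** The moves allow no tilt of the tool. I leaned the gauge over in a light 20 N grip by pushing its barrel against the edge of the fixed holder, checking the tilt with the wrist camera, then firmed the grip to 35 N.
- **Final position:** The tip is about 1–2 mm from the spot's centre, and the axis about 0.5° from square to the tin (estimated 20.0° and 19.7° by two camera fits).
- **Final press:** The force is about 2.8 N above the free reading, so the spring tip is about 4.5–5 mm in. The force sensor scatters by about 0.5 N.
- **Late spot readings disagreed:** By then the gauge hid most of the spot. The wrist camera saw a sliver about 9 mm off, and the side camera's reading was 2 mm off. I used the earlier readings with the spot in clear view, where all cameras agreed within 2–3 mm.
- **Bystanders:** I never went near them and they showed no movement in the pictures, but I did not measure their final positions.

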